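# Load the full printer cartridge

### The job

Two look-alike printer cartridges stand on the blue tray, one full and one nearly empty: lift each clear of the tray in turn, first the one nearer the black ink dock, then the other, to feel which is heavier. Put the heavier one upright into the dock's well and push it down with the gripper until the orange seat under it is fully down at its stop, gently (never more than 40 N), then let go. Leave the lighter one standing upright on the tray and leave the other things on the desk undisturbed.

Things in the scene. Friction and masses are not known exactly. Their poses are not given: they have to be found in the camera images.
- cart_k_mid (a point): closed rigid printer cartridge, grey with a yellow band, upright box 66 (its x) by 40 (its y) by 110 mm tall; this point is its centre, 55 mm above its underside. This is the one farther from the dock. One of the two is full (0.48 to 0.57 kg), the other nearly empty (0.16 to 0.20 kg), at random and not to be seen. Grip it across the 40 mm in its top 45 mm; it fits the dock either way round
- cart_m_mid (a point): closed rigid printer cartridge, grey with a yellow band, upright box 66 (its x) by 40 (its y) by 110 mm tall; this point is its centre, 55 mm above its underside. This is the one nearer to the dock. One of the two is full (0.48 to 0.57 kg), the other nearly empty (0.16 to 0.20 kg), at random and not to be seen. Grip it across the 40 mm in its top 45 mm; it fits the dock either way round
- tray: fixed flat blue tray, 150 (x) by 250 (y) by 5 mm thick, on which both cartridges stand side by side along its y, about 130 mm apart; origin at the centre of its underside, on the desk (z = 0)
- dock_mouth (a point): centre of the mouth of the fixed black ink dock (140 in x by 100 in y by 58 mm tall, on the desk), level with its top. The well below is 69 (x) by 43 mm (y), 1.5 mm clear of a cartridge on each side, with a white 45 degree lead-in 8 mm wide and deep round the mouth. An orange seat 22 to 37 mm down (it varies, unmeasured: feel for it) takes the cartridge's underside
- seat (a joint): how far the dock's orange seat is pushed down (m): 0 at the top, 0.015 at its hard stop; starts at 0 to 0.003. Stiff friction, no spring: it moves under about 11 N in all, more than a full cartridge's weight, and stays where it is left. Press slowly: the force climbs fast at the stop
- bell_a: terracotta bell ornament, 48 mm across, 70 mm tall, standing on the tray's far edge between the cartridges; leave it alone; origin at the centre of its underside
- bell_b: wooden bell ornament, 48 mm across, 70 mm tall, on the far side of the desk; leave it alone; origin at the centre of its underside
- tape: roll of clear tape lying flat, 52 mm across, 20 mm tall, beside the dock on the tray's side; leave it alone; origin at the centre of its underside
- glue: white glue bottle with red cap, 40 mm across, 110 mm tall; leave it alone; origin at the centre of its underside
- horse: toy wooden horse, 140 mm long, 155 mm tall; leave it alone; origin at the centre of its underside
- stapler: red and black stapler, 130 by 35 mm, 50 mm tall; leave it alone; origin at the centre of its underside
- mug: blue mug, 80 mm across, 90 mm tall, handle on its +y side; leave it alone; origin at the centre of its underside
Not all that is in view belongs to the job. What is shaped like the part that bears dock_mouth but green or red is not meant. What is shaped like the part that bears cart_m_mid but purple is not meant.

How it is judged:
By the outcome, as a careful person would: the job done as asked, in the order asked, and still so for the second after the job is handed in, with the robot touching nothing.
It also fails if it takes over 72 s, if anything falls off the work surface, if the arm or the gripper's body presses on something with over 40 N, if the wrist force passes 120 N, or if a joint passes its speed limit or range.

### The arm

A 7-joint arm with a two-finger parallel gripper is mounted at the origin on the work surface. World frame = base frame: x ahead of the robot, y to its left, z up, the work surface at z = 0. Lengths are in m, angles in rad, forces in N, time in s.
With the tool pointing down it reaches from about 0.4 to 0.875 m from the base axis. Payload 6.5 kg.
Tool frame: the origin (TCP) lies midway between the tips of the shut fingers; the grasp point (between the pads) lies 19 mm behind it (arm.pinch_z is the distance from the TCP to the grasp point, in m); z points along the fingers, y is the direction in which the jaws open and shut (so a half turn about z gives the same grasp; the last joint's range is limited). The gripper opens to 85 mm and grips with 20 to 120 N. Pads are 22 mm wide; open, the fingers measure 114 mm over their backs; the gripper's body (76 mm by 85 mm) begins 54 mm behind the grasp point. The pads swing forward as they close: fully open they stand 13 mm farther back than shut.
Start: joints at [-1.323, 0.536, -0.004, 1.538, 0.003, 1.067, -0.071], TCP at [0.201, 0.618, 0.231] pointing down, gripper open.
Joint ranges: [-2.7, 2.7], [-0.37, 2.16], [-1.27, 1.26], [0.24, 2.4], [-1.31, 4.45], [0.19, 1.91], [-2.76, 2.76]. Speed limits (rad/s): [2.39, 2.39, 3.14, 3.14, 3.14, 3.14, 3.14].

### API

Orientations are given as a 3x3 rotation matrix whose columns are the frame's x, y, z axes.
In Python, from cell import telemetry, vision, job, arm gives the robot as it stands.
- The arm moves only by the tool move_arm, never from a script. Its argument "motion" is a list of rows, each an object with "fingers": the closure, from 0 (fully open) to 1 (shut); "dp": the shift along the tool's x, y, z in cm, a list of three; "angular": the turn, a rotation vector about the tool's x, y, z in rad, a list of three. A call has 1 to 5 rows; each row is the pose to reach, as a shift and turn from the pose measured when the call began, along the tool's axes at that moment; what a row does not reach only later rows make up. A row lasts 1/10 s, in which the tool goes at most 50 mm and 8.59 degrees, less where a joint would pass 70% of its speed; a pose out of reach is approached as far as the arm can. A call with a gripper value outside its range is refused whole. The fingers move at their own pace and stop on an object; "grip_force" is the grip in N (left out, the last holds). Time passes only in rows, so rows that repeat a pose let the fingers close. It gives the time, the measured TCP pose, the force and the opening at its end, in the units of the state.
- telemetry.get_state(): the state, without advancing time (a new reading comes with each control period).
- vision.get_image(name): name is "side" or "top" or "wrist"; returns the picture (384x512x3 uint8, red, green, blue); there is no depth.
- vision.camera_model(name): a dict with "camera_matrix" (3x3 intrinsics, pixels), "xyz" and "rotation" of the camera in the world; the wrist camera has in their place "mount" (4x4, takes a point from camera to tool coordinates, whose origin is the TCP and whose axes are the flange's). Camera axes: x right, y down, z forward; pixel columns grow to the right and rows downward; lengths in m; the calibration is good to about 2 mm. A picture is of the moment at which its call begins: read the wrist's pose just before it. camera_model takes no time and is no camera call.
- job.finish_job(): hands the job in, once; it reports no verdict.
The state is a dict: "time_s": time; "joints": joint angles; "qd": joint speeds; "tau": joint torques, N m; "tool_pos": TCP position; "tool_rot": TCP orientation; "wrist_force": force on the tool from outside, world axes, zero at the start; "wrist_torque": the same for the moment, N m; "opening": finger opening in m.
Only numpy, scipy, OpenCV 4.12 (cv2) and the standard library are available. Lean on these libraries where they do the work, as an engineer would, in place of code of your own. Each camera call takes 0.05 s, during which the arm holds its last target.

## Working session

There is one attempt and no reset: what is moved stays moved. The work goes in short steps, Python scripts to look and compute and a tool call to move; the robot and the scene stay as the last step left them, time stands still between calls to the robot, and variables do not carry over. Pictures are saved under pics/ and viewed, and the job is handed in when it is done.

Besides the shell and the picture viewer there is one more tool, called after ">>>" as name(argument=value, ...) on one line, values as JSON. move_arm: Moves the arm, as the interface text tells. Its arguments: {"type":"object","properties":{"motion":{"type":"array","items":{"type":"object","properties":{"fingers":{"type":"number"},"dp":{"type":"array","items":{"type":"number"}},"angular":{"type":"array","items":{"type":"number"}}}}},"grip_force":{"type":"number"}},"required":["motion"]}

```bash
ls; mkdir -p pics; python3 - <<'E'
from cell import telemetry, vision, job, arm
import cv2
s=telemetry.get_state(); print(s, arm.pinch_z)
for n in ["top","side","wrist"]:
    im=vision.get_image(n); cv2.imwrite(f"pics/{n}0.png",cv2.cvtColor(im,cv2.COLOR_RGB2BGR)); print(n,vision.camera_model(n))
E
```

```text
pics
{'time_s': 0.0, 'joints': array([-1.32319524,  0.53714842, -0.00444683,  1.53889486,  0.00262334,
        1.06731378, -0.07121242]), 'qd': array([-0.00052642,  0.00163804,  0.0005477 , -0.00017246,  0.00054772,
        0.0009371 , -0.00114284]), 'tau': array([-5.63297945e-04, -5.83391798e+01,  1.04871869e+00, -2.59102786e+01,
        1.23313966e-02,  9.39160731e-03,  2.41848973e-06]), 'tool_pos': array([0.20045999, 0.61763601, 0.23041605]), 'tool_rot': array([[-9.51191212e-01,  3.08601874e-01, -4.02724624e-04],
       [ 3.08602102e-01,  9.51189682e-01, -1.71201703e-03],
       [-1.45264155e-04, -1.75273722e-03, -9.99998453e-01]]), 'wrist_force': array([0.650219  , 0.25627574, 0.12614341]), 'wrist_torque': array([ 0.03267192, -0.00279622, -0.0081833 ]), 'opening': 0.08540465275895173} 0.0187
top {'camera_matrix': array([[453.77094797,   0.        , 255.07412516],
       [  0.        , 453.77094797, 185.97314246],
       [  0.        ,   0.        ,   1.        ]]), 'xyz': array([0.4850642 , 0.10114014, 1.23095591]), 'rotation': array([[-0.02063293, -0.99800027,  0.05974728],
    
[... 311 characters left out ...]
.91305221]), 'rotation': array([[-0.99597109, -0.07474963,  0.04953867],
       [-0.08695569,  0.67002301, -0.73722986],
       [ 0.02191561, -0.7385673 , -0.67382346]])}
wrist {'camera_matrix': array([[335.90508043,   0.        , 254.62747491],
       [  0.        , 335.90508043, 195.22992001],
       [  0.        ,   0.        ,   1.        ]]), 'mount': array([[ 3.37494821e-04, -9.62644193e-01, -2.70769354e-01,
         6.84639667e-02],
       [ 9.99999937e-01,  3.54922954e-04, -1.53995290e-05,
         5.50817987e-04],
       [ 1.10926526e-04, -2.70769331e-01,  9.62644253e-01,
        -1.42925794e-01],
       [ 0.00000000e+00,  0.00000000e+00,  0.00000000e+00,
         1.00000000e+00]])}
```

View pics/top0.png

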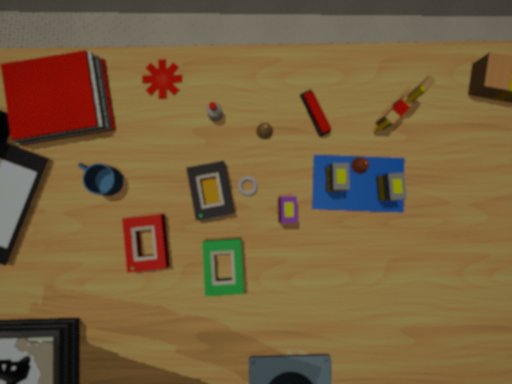

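View pics/side0.png

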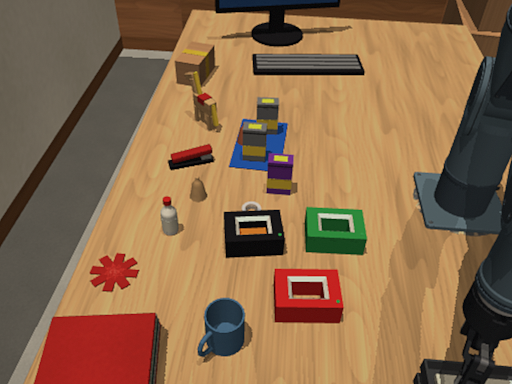

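View pics/wrist0.png

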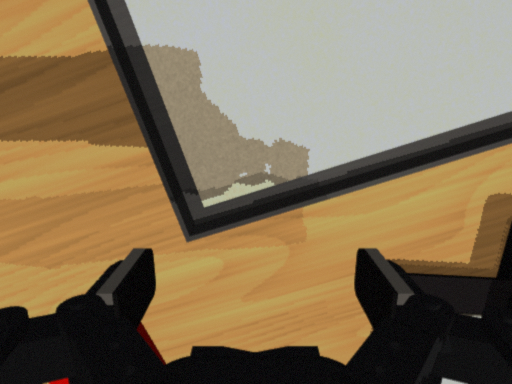

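The top view shows the black dock at about (210,190). The nearer cartridge is at about (340,178) and the farther one at about (395,187), with bell_a at (360,164) and the tape at (247,186). I'll zoom in to measure them.

```bash
python3 - <<'E'
import cv2,numpy as np
a=cv2.imread("pics/top0.png")
c=a[150:220,300:415]; c=np.clip(c*1.6,0,255).astype('uint8')
cv2.imwrite("pics/z1.png",cv2.resize(c,None,fx=6.9,fy=6.9,interpolation=cv2.INTER_CUBIC))
c=a[155:225,180:265]; c=np.clip(c*1.8,0,255).astype('uint8')
cv2.imwrite("pics/z2.png",cv2.resize(c,None,fx=8,fy=8,interpolation=cv2.INTER_CUBIC))
E
```

```text
(no output)
```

View pics/z1.png

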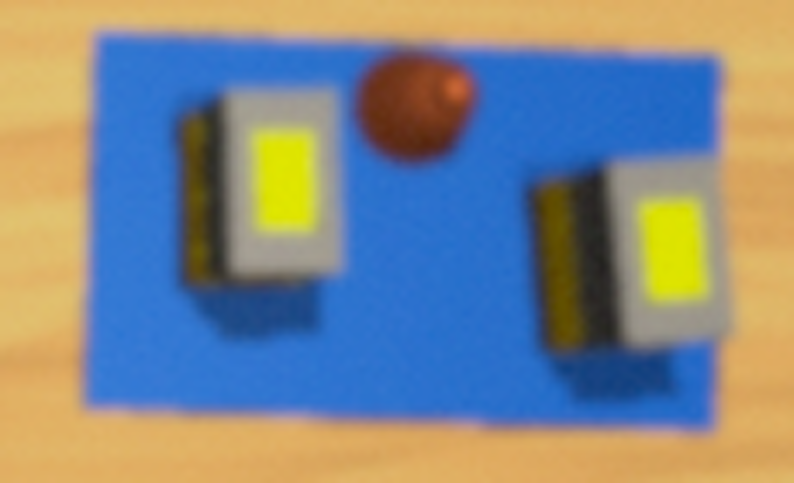

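View pics/z2.png

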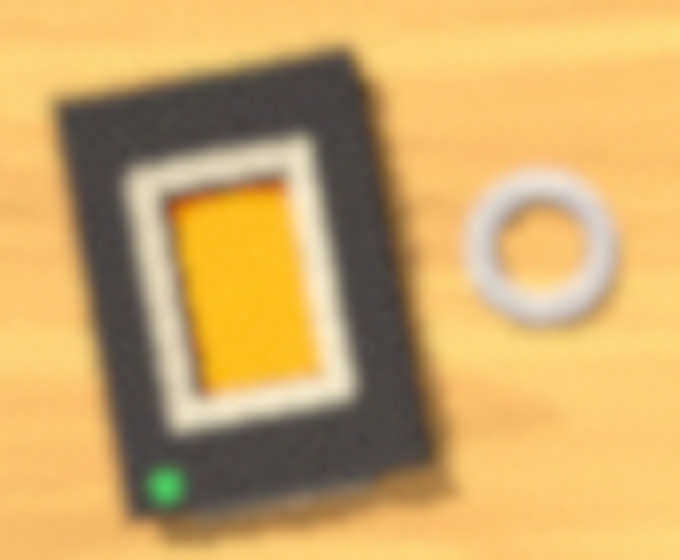

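```bash
cat > h.py <<'E'
import numpy as np, cv2
from cell import telemetry, vision, job, arm
def ray(cm,uv,z,T=None):
    K=np.array(cm["camera_matrix"]); 
    if T is None: R,o=np.array(cm["rotation"]),np.array(cm["xyz"])
    else: R,o=T[:3,:3],T[:3,3]
    uv=np.atleast_2d(uv).astype(float); d=np.c_[(uv-K[:2,2])/[K[0,0],K[1,1]],np.ones(len(uv))]@R.T
    return o+d*((z-o[2])/d[:,2])[:,None]
def wristT():
    s=telemetry.get_state(); T=np.eye(4);T[:3,:3]=s["tool_rot"];T[:3,3]=s["tool_pos"]
    return T@np.array(vision.camera_model("wrist")["mount"]),s
def rect(P):
    P=np.asarray(P)[:,:2]; c=P.mean(0)
    e=[P[(i+1)%4]-P[i] for i in range(4)]
    L=[np.linalg.norm(x) for x in e]
    a=[np.degrees(np.arctan2(x[1],x[0])) for x in e]
    return c.round(4),np.round(L,4),np.round(a,1)
E
python3 - <<'E'
from h import *
cm=vision.camera_model("top")
def z(P,f,o): return (np.array(P)+.5)/f-.5+np.array(o)
m=[(222,88),(338,88),(343,274),(228,278)];k=[(605,160),(718,155),(732,335),(628,350)]
for P in (m,k,): print(rect(ray(cm,z(P,6.9,(300,150)),.115)))
print(rect(ray(cm,z([(97,30),(722,58),(715,430),(87,406)],6.9,(300,150)),.005)))
for P in ([(58,100),(350,48),(432,462),(130,518)],[(122,165),(310,130),(358,393),(172,436)]): print(rect(ray(cm,z(P,8,(180,155)),.058)))
print(ray(cm,z([(540,247)],8,(180,155)),.02), ray(cm,z([(420,105)],6.9,(300,150)),.05))
E
```

```text
(array([ 0.5726, -0.1293]), array([0.0418, 0.0669, 0.0413, 0.0683]), array([-91.1, 179.6,  90.9,   0. ]))
(array([ 0.5454, -0.2681]), array([0.0409, 0.0648, 0.0379, 0.0686]), array([ -88.6, -177.9,   97. ,    4.7]))
(array([ 0.5611, -0.1999]), array([0.248 , 0.1471, 0.2474, 0.1483]), array([-93.6, 176.6,  86.6,  -3.1]))
(array([0.5479, 0.1988]), array([0.0959, 0.1368, 0.0987, 0.1372]), array([ -80.9, -169.8,   99.3,    9. ]))
(array([0.5481, 0.1995]), array([0.0618, 0.0866, 0.0614, 0.0892]), array([ -80.5, -170.6,  101.9,    9.7]))
[[0.55941141 0.10257818 0.02      ]] [[ 0.60598428 -0.19594983  0.05      ]]
```

```bash
cat >> h.py <<'E'
from scipy.spatial.transform import Rotation as Ro
def go(p,yaw):
    "print dp(cm), angular for target TCP p, tool x at world yaw (deg), tool straight down"
    s=telemetry.get_state();R=np.array(s["tool_rot"]);y=np.radians(yaw)
    x=np.array([np.cos(y),np.sin(y),0]);zz=np.array([0,0,-1.]);Rt=np.c_[x,np.cross(zz,x),zz]
    print("t %.2f"%s["time_s"],"pos",np.round(s["tool_pos"],4),"dp",np.round(R.T@(np.array(p)-s["tool_pos"])*100,2),"ang",np.round(Ro.from_matrix(R.T@Rt).as_rotvec(),4),"F",np.round(s["wrist_force"],2),"open",round(s["opening"],4))
E
python3 -c "
from h import *
go([.5726,-.1293,.23],180)"
```

```text
t 0.15 pos [0.2005 0.6178 0.2306] dp [-58.45 -59.58   0.15] ang [-1.400e-03 -1.000e-04 -3.137e-01] F [-0.42  0.32 -1.25] open 0.0855
```

>>> move_arm(motion=[{"dp": [-58.5,-59.6,0],"angular": [0,0,-0.314],"fingers": 0.2},{"dp": [-58.5,-59.6,0],"angular": [0,0,-0.314],"fingers": 0.2},{"dp": [-58.5,-59.6,0],"angular": [0,0,-0.314],"fingers": 0.2},{"dp": [-58.5,-59.6,0],"angular": [0,0,-0.314],"fingers": 0.2},{"dp": [-58.5,-59.6,0],"angular": [0,0,-0.314],"fingers": 0.2}], grip_force=60)

```text
time_s: 0.65
tool_pos: [0.3127, 0.3924, 0.2312]
tool_rot: [[-1.0, -0.0, -0.0], [-0.0, 1.0, -0.001], [0.0, -0.001, -1.0]]
wrist_force: [0.6, -0.0, 0.5]
opening: 0.0682
```

```bash
python3 -c "
from h import *
go([.5726,-.1293,.23],180)"
```

```text
t 0.65 pos [0.3127 0.3924 0.2312] dp [-25.98 -52.17   0.19] ang [-0.0014 -0.0003  0.0002] F [ 0.64 -0.03  0.47] open 0.0682
```

>>> move_arm(motion=[{"dp": [-26,-52.2,0],"fingers": 0.2},{"dp": [-26,-52.2,0],"fingers": 0.2},{"dp": [-26,-52.2,0],"fingers": 0.2},{"dp": [-26,-52.2,0],"fingers": 0.2},{"dp": [-26,-52.2,0],"fingers": 0.2}])

```text
$.motion[0]: bad value
```

```bash
python3 -c "
from h import *
go([.5726,-.1293,.23],180)"
```

```text
t 0.65 pos [0.3127 0.3924 0.2312] dp [-25.98 -52.17   0.19] ang [-0.0014 -0.0003  0.0002] F [ 0.64 -0.03  0.47] open 0.0682
```

>>> move_arm(motion=[{"dp": [-23.5,-19.5,-3],"angular": [0,0,0],"fingers": 0.2},{"dp": [-23.5,-19.5,-3],"angular": [0,0,0],"fingers": 0.2},{"dp": [-23.5,-19.5,-3],"angular": [0,0,0],"fingers": 0.2},{"dp": [-23.5,-19.5,-3],"angular": [0,0,0],"fingers": 0.2},{"dp": [-23.5,-19.5,-3],"angular": [0,0,0],"fingers": 0.2}])

```text
time_s: 1.15
tool_pos: [0.5041, 0.2332, 0.2559]
tool_rot: [[-1.0, -0.0, -0.0], [-0.0, 1.0, -0.001], [0.0, -0.001, -1.0]]
wrist_force: [0.8, -0.1, 0.6]
opening: 0.0677
```

>>> move_arm(motion=[{"dp": [-7,-6,0],"angular": [0,0,0],"fingers": 0.2},{"dp": [-7,-6,0],"angular": [0,0,0],"fingers": 0.2},{"dp": [-7,-6,0],"angular": [0,0,0],"fingers": 0.2},{"dp": [-7,-6,0],"angular": [0,0,0],"fingers": 0.2}])

```text
time_s: 1.55
tool_pos: [0.5743, 0.1723, 0.2554]
tool_rot: [[-1.0, 0.002, -0.001], [0.002, 1.0, -0.002], [0.001, -0.002, -1.0]]
wrist_force: [-0.6, 0.3, 0.7]
opening: 0.0681
```

```bash
python3 -c "
from h import *
T,s=wristT(); im=vision.get_image('wrist'); cv2.imwrite('pics/w1.png',im[:,:,::-1]); np.save('w1.npy',T)
go([.5726,-.1293,.23],180)"
```

```text
t 1.60 pos [0.5735 0.1739 0.2555] dp [  0.1  -30.31   2.58] ang [-0.001  -0.0017  0.0007] F [-0.37  0.39  0.18] open 0.0682
```

View pics/w1.png

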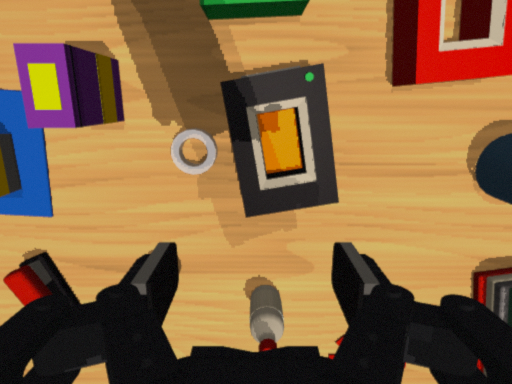

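The black dock is centred at about (280,142) in the wrist view, and the outer corners of its white mouth are near (248,107), (304,97), (315,181) and (260,190). I'll refine these while moving on to the nearer cartridge.

>>> move_arm(motion=[{"dp": [0.1,-30.3,-1],"angular": [0,0,0],"fingers": 0.2},{"dp": [0.1,-30.3,-1],"angular": [0,0,0],"fingers": 0.2},{"dp": [0.1,-30.3,-1],"angular": [0,0,0],"fingers": 0.2},{"dp": [0.1,-30.3,-1],"angular": [0,0,0],"fingers": 0.2},{"dp": [0.1,-30.3,-1],"angular": [0,0,0],"fingers": 0.2}])

```text
time_s: 2.1
tool_pos: [0.5723, -0.0761, 0.2643]
tool_rot: [[-1.0, -0.004, -0.002], [-0.004, 1.0, 0.0], [0.002, 0.0, -1.0]]
wrist_force: [1.8, 0.1, -0.1]
opening: 0.068
```

>>> move_arm(motion=[{"dp": [0.1,-7,0],"angular": [0,0,0],"fingers": 0.2},{"dp": [0.1,-7,0],"angular": [0,0,0],"fingers": 0.2},{"dp": [0.1,-7,0],"angular": [0,0,0],"fingers": 0.2}])

```text
time_s: 2.4
tool_pos: [0.5706, -0.1487, 0.2644]
tool_rot: [[-1.0, -0.0, -0.002], [-0.0, 1.0, -0.001], [0.002, -0.001, -1.0]]
wrist_force: [0.4, 0.2, -0.2]
opening: 0.0684
```

```bash
python3 -c "
from h import *
T,s=wristT(); im=vision.get_image('wrist'); cv2.imwrite('pics/w2.png',im[:,:,::-1]); np.save('w2.npy',T)
go([.5726,-.1293,.23],180)
a=cv2.imread('pics/w1.png')[55:225,210:350]
cv2.imwrite('pics/w1z.png',cv2.resize(a,None,fx=3.5,fy=3.5,interpolation=cv2.INTER_CUBIC))
"
```

```text
t 2.45 pos [ 0.5712 -0.1456  0.2643] dp [-0.16  1.63  3.43] ang [ 0.0007 -0.0019  0.0035] F [-0.1   1.01  0.09] open 0.0681
```

View pics/w2.png

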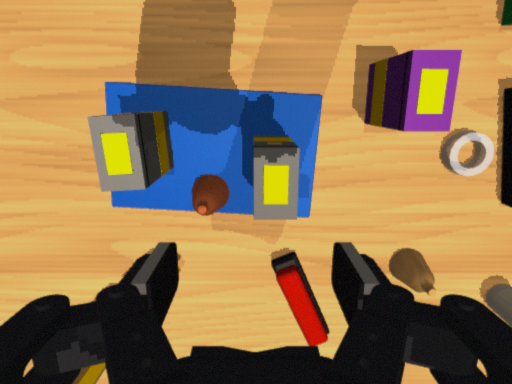

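View pics/w1z.png

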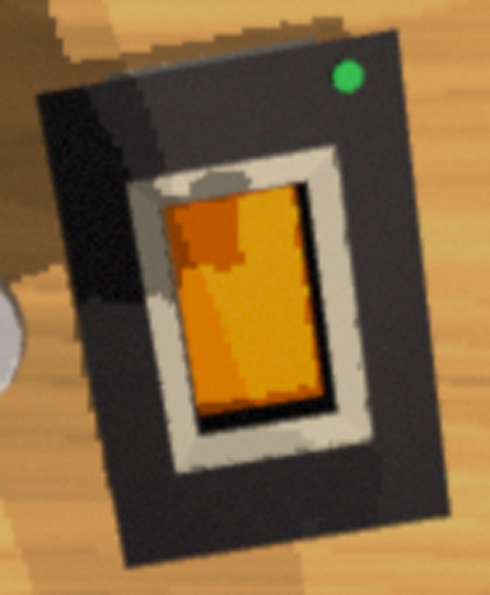

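```bash
python3 -c "
from h import *
a=cv2.imread('pics/w2.png')[95:230,80:330]
cv2.imwrite('pics/w2z.png',cv2.resize(a,None,fx=3.2,fy=3.2,interpolation=cv2.INTER_CUBIC))
cm=vision.camera_model('wrist')
z=lambda P,f,o:(np.array(P)+.5)/f-.5+np.array(o)
T=np.load('w1.npy')
for P in ([(128,183),(335,147),(372,438),(178,473)],[(38,95),(397,30),(450,514),(127,568)]): print(rect(ray(cm,z(P,3.5,(210,55)),.058,T)))
print(rect(ray(cm,z([(163,207),(304,184),(335,410),(198,434)],3.5,(210,55)),.05,T)))
"
```

```text
(array([0.5485, 0.2001]), array([0.0584, 0.0841, 0.0585, 0.0852]), array([  99.4,    9.7,  -79.5, -170.4]))
(array([0.5485, 0.2002]), array([0.0991, 0.1388, 0.0992, 0.1394]), array([  99.6,    9.7,  -80. , -170.4]))
(array([0.5485, 0.1998]), array([0.0409, 0.067 , 0.0419, 0.0679]), array([  98.9,    9.8,  -79.9, -171. ]))
```

View pics/w2z.png

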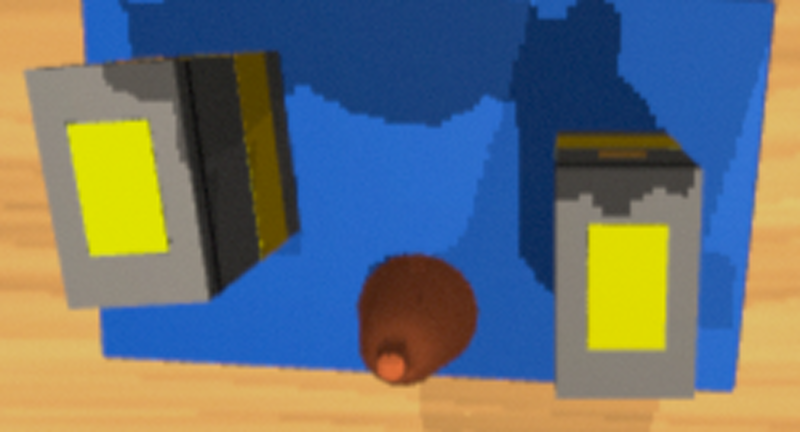

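```bash
python3 -c "
from h import *
cm=vision.camera_model('wrist')
z=lambda P,f,o:(np.array(P)+.5)/f-.5+np.array(o)
T=np.load('w2.npy')
for P in ([(555,165),(702,167),(694,398),(556,396)],[(26,70),(178,60),(211,299),(70,308)]): print(rect(ray(cm,z(P,3.2,(80,95)),.115,T)))
print(ray(cm,z([(392,365)],3.2,(80,95)),.075,T))
go([.5715,-.130,.15],180.5)
"
```

```text
(array([ 0.5735, -0.1297]), array([0.0399, 0.0664, 0.0398, 0.0664]), array([ 8.930e+01,  1.000e-01, -9.080e+01, -1.798e+02]))
(array([ 0.5463, -0.2681]), array([0.0407, 0.0654, 0.0401, 0.0654]), array([  93.7,    2.7,  -86.2, -176.8]))
[[ 0.61000213 -0.20299356  0.075     ]]
t 2.45 pos [ 0.5712 -0.1456  0.2643] dp [-0.06  1.56 11.43] ang [ 0.0007 -0.0019 -0.0052] F [-0.1   1.01  0.09] open 0.0681
```

>>> move_arm(motion=[{"dp": [-0.1,1.6,2],"angular": [0,-0.002,0.003],"fingers": 0.2},{"dp": [-0.1,1.6,6],"angular": [0,-0.002,0.003],"fingers": 0.2},{"dp": [-0.1,1.6,10.5],"angular": [0,-0.002,0.003],"fingers": 0.2},{"dp": [-0.1,1.6,12.5],"angular": [0,-0.002,0.003],"fingers": 0.2},{"dp": [-0.1,1.6,12.5],"angular": [0,-0.002,0.003],"fingers": 0.2}])

```text
time_s: 2.95
tool_pos: [0.5696, -0.1253, 0.1361]
tool_rot: [[-1.0, -0.005, -0.006], [-0.005, 1.0, 0.003], [0.006, 0.004, -1.0]]
wrist_force: [0.6, -0.7, 0.6]
opening: 0.0684
```

```bash
python3 -c "
from h import *
go([.5725,-.1297,.07],180)"
```

```text
t 2.95 pos [ 0.5696 -0.1253  0.1361] dp [-0.34 -0.46  6.6 ] ang [ 0.0035 -0.0065  0.0051] F [ 0.6  -0.66  0.61] open 0.0684
```

>>> move_arm(motion=[{"dp": [-0.3,-0.45,0.5],"angular": [0.0035,-0.0065,0.005],"fingers": 0.2},{"dp": [-0.3,-0.45,1.5],"angular": [0.0035,-0.0065,0.005],"fingers": 0.2},{"dp": [-0.3,-0.45,1.5],"angular": [0.0035,-0.0065,0.005],"fingers": 0.2}])

```text
time_s: 3.25
tool_pos: [0.5724, -0.129, 0.1208]
tool_rot: [[-1.0, -0.001, -0.0], [-0.001, 1.0, 0.0], [0.0, 0.0, -1.0]]
wrist_force: [-0.5, -0.3, -0.7]
opening: 0.0683
```

```bash
python3 -c "
from h import *
go([.5725,-.1297,.07],180)"
```

```text
t 3.25 pos [ 0.5724 -0.129   0.1208] dp [-0.01 -0.07  5.08] ang [ 0.0004 -0.0002  0.0008] F [-0.52 -0.27 -0.68] open 0.0683
```

>>> move_arm(motion=[{"dp": [0,-0.07,1.5],"angular": [0,0,0],"fingers": 0.2},{"dp": [0,-0.07,3],"angular": [0,0,0],"fingers": 0.2},{"dp": [0,-0.07,4.5],"angular": [0,0,0],"fingers": 0.2},{"dp": [0,-0.07,5.1],"angular": [0,0,0],"fingers": 0.2},{"dp": [0,-0.07,5.1],"angular": [0,0,0],"fingers": 0.2}])

```text
time_s: 3.75
tool_pos: [0.5714, -0.1296, 0.0682]
tool_rot: [[-1.0, -0.001, -0.003], [-0.001, 1.0, 0.001], [0.003, 0.001, -1.0]]
wrist_force: [-0.8, -0.2, 0.4]
opening: 0.0683
```

```bash
python3 -c "
from h import *
go([.5725,-.1297,.07],180)"
```

```text
t 3.75 pos [ 0.5714 -0.1296  0.0682] dp [-0.11 -0.01 -0.18] ang [ 0.0008 -0.0029  0.0007] F [-0.8  -0.18  0.39] open 0.0683
```

>>> move_arm(motion=[{"dp": [-0.1,0,-0.2],"angular": [0.001,-0.003,0.001],"fingers": 0.2},{"dp": [-0.1,0,-0.2],"angular": [0.001,-0.003,0.001],"fingers": 1},{"dp": [-0.1,0,-0.2],"angular": [0.001,-0.003,0.001],"fingers": 1},{"dp": [-0.1,0,-0.2],"angular": [0.001,-0.003,0.001],"fingers": 1},{"dp": [-0.1,0,-0.2],"angular": [0.001,-0.003,0.001],"fingers": 1}], grip_force=60)

```text
time_s: 4.25
tool_pos: [0.573, -0.1298, 0.071]
tool_rot: [[-1.0, 0.0, 0.002], [0.0, 1.0, -0.001], [-0.002, -0.001, -1.0]]
wrist_force: [-0.2, -0.5, 5.0]
opening: 0.0395
```

```bash
python3 -c "
from h import *
go([.5725,-.1297,.07],180)"
```

```text
t 4.25 pos [ 0.573  -0.1298  0.071 ] dp [0.05 0.01 0.1 ] ang [-0.0005  0.0016 -0.0004] F [-0.21 -0.53  4.98] open 0.0395
```

>>> move_arm(motion=[{"dp": [0,0,-1],"angular": [0,0,0],"fingers": 1},{"dp": [0,0,-3],"angular": [0,0,0],"fingers": 1},{"dp": [0,0,-5],"angular": [0,0,0],"fingers": 1},{"dp": [0,0,-5],"angular": [0,0,0],"fingers": 1},{"dp": [0,0,-5],"angular": [0,0,0],"fingers": 1}])

```text
time_s: 4.75
tool_pos: [0.5728, -0.1296, 0.1209]
tool_rot: [[-1.0, 0.0, 0.002], [0.0, 1.0, -0.0], [-0.002, -0.0, -1.0]]
wrist_force: [-0.8, -0.3, -2.1]
opening: 0.0391
```

>>> move_arm(motion=[{"dp": [0,0,0],"angular": [0,0,0],"fingers": 1},{"dp": [0,0,0],"angular": [0,0,0],"fingers": 1},{"dp": [0,0,0],"angular": [0,0,0],"fingers": 1}])

```text
time_s: 5.05
tool_pos: [0.5722, -0.1295, 0.1201]
tool_rot: [[-1.0, 0.0, 0.0], [0.0, 1.0, -0.0], [-0.0, -0.0, -1.0]]
wrist_force: [-0.7, 0.7, -1.5]
opening: 0.0394
```

```bash
python3 -c "
from h import *
go([.5725,-.1297,.07],180)
im=vision.get_image('wrist'); cv2.imwrite('pics/w3.png',im[:,:,::-1])
s=telemetry.get_state(); print(s['wrist_force'],s['wrist_torque'])"
```

```text
t 5.05 pos [ 0.5722 -0.1295  0.1201] dp [-0.03 -0.02  5.01] ang [-0.0002  0.0003 -0.0002] F [-0.67  0.74 -1.46] open 0.0394
[ 1.32207688  0.17095374 -2.19282262] [0.00431129 0.03169209 0.01447029]
```

View pics/w3.png

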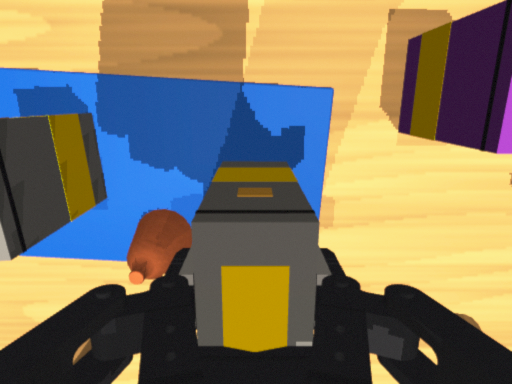

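The nearer cartridge is held upright between the pads with its shadow detached, so it is clear of the tray. It weighs about 1.7 N, which makes it the light one. I'll set it back where it stood.

>>> move_arm(motion=[{"dp": [0,0,1.5],"angular": [0,0,0],"fingers": 1},{"dp": [0,0,3],"angular": [0,0,0],"fingers": 1},{"dp": [0,0,4],"angular": [0,0,0],"fingers": 1},{"dp": [0,0,4.6],"angular": [0,0,0],"fingers": 1},{"dp": [0,0,4.6],"angular": [0,0,0],"fingers": 1}])

```text
time_s: 5.6
tool_pos: [0.5715, -0.1294, 0.0729]
tool_rot: [[-1.0, 0.0, -0.002], [0.0, 1.0, 0.0], [0.002, 0.0, -1.0]]
wrist_force: [-1.0, -0.5, -0.9]
opening: 0.0396
```

```bash
python3 -c "
from h import *
go([.5728,-.1297,.071],180)"
```

```text
t 5.60 pos [ 0.5715 -0.1294  0.0729] dp [-0.13 -0.03  0.19] ang [ 0.     -0.0016 -0.0002] F [-0.95 -0.49 -0.87] open 0.0396
```

>>> move_arm(motion=[{"dp": [-0.05,0,0.1],"angular": [0,-0.001,0],"fingers": 1},{"dp": [-0.05,0,0.2],"angular": [0,-0.001,0],"fingers": 1},{"dp": [-0.05,0,0.2],"angular": [0,-0.001,0],"fingers": 1}])

```text
time_s: 5.9
tool_pos: [0.5723, -0.1295, 0.0712]
tool_rot: [[-1.0, 0.0, 0.0], [0.0, 1.0, -0.0], [-0.0, -0.0, -1.0]]
wrist_force: [0.1, -0.4, -2.6]
opening: 0.0392
```

```bash
python3 -c "
from h import *
go([.5728,-.1297,.071],180)"
```

```text
t 5.90 pos [ 0.5723 -0.1295  0.0712] dp [-0.05 -0.02  0.02] ang [-0.0001  0.     -0.0002] F [ 0.11 -0.36 -2.62] open 0.0392
```

>>> move_arm(motion=[{"dp": [0,0,0.1],"angular": [0,0,0],"fingers": 1},{"dp": [0,0,0.1],"angular": [0,0,0],"fingers": 1}])

```text
time_s: 6.1
tool_pos: [0.5725, -0.1295, 0.071]
tool_rot: [[-1.0, 0.0, 0.0], [0.0, 1.0, 0.0], [-0.0, 0.0, -1.0]]
wrist_force: [-2.4, 0.4, 5.0]
opening: 0.0394
```

```bash
python3 -c "
from h import *
go([.5728,-.1297,.071],180)"
```

```text
t 6.10 pos [ 0.5725 -0.1295  0.071 ] dp [-0.03 -0.02 -0.  ] ang [ 0.0001  0.0004 -0.0003] F [-2.37  0.39  5.04] open 0.0394
```

Contact with the tray at z=0.071. Now I'll release and rise.

>>> move_arm(motion=[{"dp": [0,0,0],"angular": [0,0,0],"fingers": 0.2},{"dp": [0,0,0],"angular": [0,0,0],"fingers": 0.2},{"dp": [0,0,0],"angular": [0,0,0],"fingers": 0.2},{"dp": [0,0,-0.5],"angular": [0,0,0],"fingers": 0.2},{"dp": [0,0,-2],"angular": [0,0,0],"fingers": 0.2}])

```text
time_s: 6.6
tool_pos: [0.5714, -0.1293, 0.0905]
tool_rot: [[-1.0, 0.0, -0.002], [0.0, 1.0, 0.0], [0.002, 0.0, -1.0]]
wrist_force: [-0.4, 0.5, 0.2]
opening: 0.0682
```

>>> move_arm(motion=[{"dp": [0,0,-3],"angular": [0,0,0],"fingers": 0.2},{"dp": [0,0,-7],"angular": [0,0,0],"fingers": 0.2},{"dp": [0,0,-10],"angular": [0,0,0],"fingers": 0.2},{"dp": [0,0,-10],"angular": [0,0,0],"fingers": 0.2}])

```text
time_s: 7.0
tool_pos: [0.5749, -0.1303, 0.1964]
tool_rot: [[-1.0, 0.001, 0.007], [0.001, 1.0, -0.001], [-0.007, -0.001, -1.0]]
wrist_force: [0.2, 0.3, -0.6]
opening: 0.0683
```

```bash
python3 -c "
from h import *
go([.546,-.2681,.19],183.2)
T,s=wristT(); im=vision.get_image('wrist'); cv2.imwrite('pics/w4.png',im[:,:,::-1]); np.save('w4.npy',T)"
```

```text
t 7.00 pos [ 0.5749 -0.1303  0.1964] dp [  2.88 -13.78   0.63] ang [-0.0011  0.0072 -0.0566] F [ 0.18  0.33 -0.57] open 0.0683
```

View pics/w4.png

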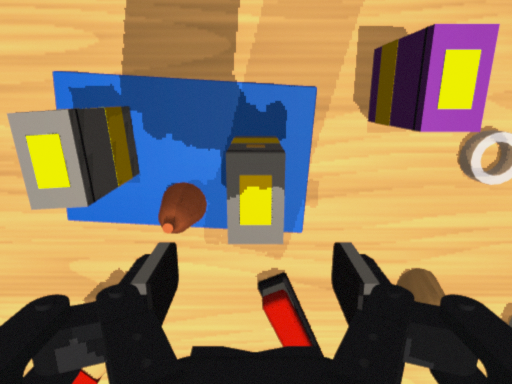

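The nearer cartridge stands upright again, at about (256,195), and the bell is untouched. Next is the other one.

>>> move_arm(motion=[{"dp": [2.9,-13.8,0.5],"angular": [0,0.007,-0.057],"fingers": 0.2},{"dp": [2.9,-13.8,0.5],"angular": [0,0.007,-0.057],"fingers": 0.2},{"dp": [2.9,-13.8,0.5],"angular": [0,0.007,-0.057],"fingers": 0.2},{"dp": [2.9,-13.8,0.5],"angular": [0,0.007,-0.057],"fingers": 0.2},{"dp": [2.9,-13.8,0.5],"angular": [0,0.007,-0.057],"fingers": 0.2}])

```text
time_s: 7.55
tool_pos: [0.5434, -0.2686, 0.1883]
tool_rot: [[-0.999, -0.054, -0.005], [-0.054, 0.999, 0.0], [0.005, 0.0, -1.0]]
wrist_force: [0.3, 0.5, 0.3]
opening: 0.068
```

```bash
python3 -c "
from h import *
T,s=wristT(); im=vision.get_image('wrist'); cv2.imwrite('pics/w5.png',im[:,:,::-1]); np.save('w5.npy',T)
cv2.imwrite('pics/w5z.png',cv2.resize(im[110:270,200:350,::-1],None,fx=3.5,fy=3.5,interpolation=cv2.INTER_CUBIC))
go([.546,-.2681,.19],183.2)"
```

```text
t 7.60 pos [ 0.5441 -0.2669  0.1883] dp [-0.18 -0.13 -0.17] ang [ 0.0011 -0.0043  0.0008] F [0.67 0.15 0.25] open 0.0684
```

View pics/w5z.png

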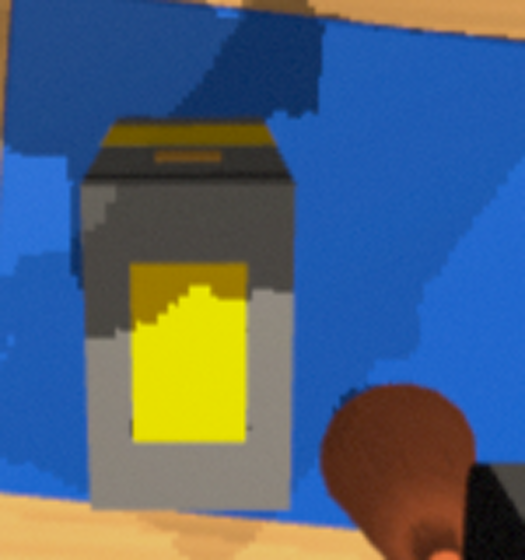

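```bash
python3 -c "
from h import *
cm=vision.camera_model('wrist')
z=lambda P,f,o:(np.array(P)+.5)/f-.5+np.array(o)
print(rect(ray(cm,z([(81,182),(295,182),(290,508),(91,508)],3.5,(200,110)),.115,np.load('w5.npy'))))
go([.5455,-.268,.12],183.2)"
```

```text
(array([ 0.5459, -0.2686]), array([0.0398, 0.0661, 0.04  , 0.0661]), array([  93.1,    3.6,  -86.9, -176.6]))
t 7.60 pos [ 0.5441 -0.2669  0.1883] dp [-0.16 -0.12  6.83] ang [ 0.0011 -0.0043  0.0008] F [0.67 0.15 0.25] open 0.0684
```

>>> move_arm(motion=[{"dp": [-0.18,-0.17,2],"angular": [0.001,-0.004,0],"fingers": 0.2},{"dp": [-0.18,-0.17,4.5],"angular": [0.001,-0.004,0],"fingers": 0.2},{"dp": [-0.18,-0.17,6.8],"angular": [0.001,-0.004,0],"fingers": 0.2},{"dp": [-0.18,-0.17,6.8],"angular": [0.001,-0.004,0],"fingers": 0.2},{"dp": [-0.18,-0.17,6.8],"angular": [0.001,-0.004,0],"fingers": 0.2}])

```text
time_s: 8.1
tool_pos: [0.5462, -0.2669, 0.1204]
tool_rot: [[-0.998, -0.059, -0.001], [-0.059, 0.998, 0.001], [0.001, 0.001, -1.0]]
wrist_force: [0.4, 0.1, -0.1]
opening: 0.0681
```

```bash
python3 -c "
from h import *
go([.5459,-.2686,.071],183.2)"
```

```text
t 8.10 pos [ 0.5462 -0.2669  0.1204] dp [ 0.04 -0.17  4.94] ang [ 0.0009 -0.0008  0.0029] F [ 0.39  0.12 -0.06] open 0.0681
```

>>> move_arm(motion=[{"dp": [0,-0.17,1.5],"angular": [0.001,-0.001,0.003],"fingers": 0.2},{"dp": [0,-0.17,3],"angular": [0.001,-0.001,0.003],"fingers": 0.2},{"dp": [0,-0.17,4.3],"angular": [0.001,-0.001,0.003],"fingers": 0.2},{"dp": [0,-0.17,4.9],"angular": [0.001,-0.001,0.003],"fingers": 0.2},{"dp": [0,-0.17,4.9],"angular": [0.001,-0.001,0.003],"fingers": 0.2}])

```text
time_s: 8.6
tool_pos: [0.5454, -0.2682, 0.07]
tool_rot: [[-0.998, -0.056, -0.002], [-0.056, 0.998, 0.001], [0.002, 0.001, -1.0]]
wrist_force: [0.3, -0.5, 0.2]
opening: 0.0682
```

```bash
python3 -c "
from h import *
go([.5459,-.2686,.071],183.2)"
```

```text
t 8.60 pos [ 0.5454 -0.2682  0.07  ] dp [-0.05 -0.04 -0.1 ] ang [ 0.0009 -0.0019 -0.0003] F [ 0.29 -0.5   0.15] open 0.0682
```

>>> move_arm(motion=[{"dp": [-0.05,-0.04,-0.1],"angular": [0.001,-0.002,0],"fingers": 0.2},{"dp": [-0.05,-0.04,-0.1],"angular": [0.001,-0.002,0],"fingers": 1},{"dp": [-0.05,-0.04,-0.1],"angular": [0.001,-0.002,0],"fingers": 1},{"dp": [-0.05,-0.04,-0.1],"angular": [0.001,-0.002,0],"fingers": 1},{"dp": [-0.05,-0.04,-0.1],"angular": [0.001,-0.002,0],"fingers": 1}], grip_force=70)

```text
time_s: 9.1
tool_pos: [0.5464, -0.2691, 0.0717]
tool_rot: [[-0.998, -0.055, 0.001], [-0.055, 0.998, -0.001], [-0.001, -0.001, -1.0]]
wrist_force: [0.8, -0.6, 4.7]
opening: 0.039
```

```bash
python3 -c "
from h import *
go([.5459,-.2686,.071],183.2)"
```

```text
t 9.10 pos [ 0.5464 -0.2691  0.0717] dp [0.05 0.05 0.07] ang [-0.0008  0.0013 -0.0005] F [ 0.77 -0.59  4.71] open 0.039
```

>>> move_arm(motion=[{"dp": [0,0,-1],"angular": [0,0,0],"fingers": 1},{"dp": [0,0,-3],"angular": [0,0,0],"fingers": 1},{"dp": [0,0,-5],"angular": [0,0,0],"fingers": 1},{"dp": [0,0,-5],"angular": [0,0,0],"fingers": 1},{"dp": [0,0,-5],"angular": [0,0,0],"fingers": 1}])

```text
time_s: 9.6
tool_pos: [0.546, -0.2686, 0.1214]
tool_rot: [[-0.998, -0.056, 0.001], [-0.056, 0.998, -0.0], [-0.001, -0.0, -1.0]]
wrist_force: [0.5, 0.9, -5.6]
opening: 0.0391
```

>>> move_arm(motion=[{"dp": [0,0,-3],"angular": [0,0,0],"fingers": 1},{"dp": [0,0,-6],"angular": [0,0,0],"fingers": 1},{"dp": [0,0,-6],"angular": [0,0,0],"fingers": 1},{"dp": [0,0,-6],"angular": [0,0,0],"fingers": 1},{"dp": [0,0,-6],"angular": [0,0,0],"fingers": 1}])

```text
time_s: 10.1
tool_pos: [0.5444, -0.2677, 0.179]
tool_rot: [[-0.998, -0.056, -0.003], [-0.056, 0.998, 0.001], [0.003, 0.002, -1.0]]
wrist_force: [-0.5, -0.3, -5.5]
opening: 0.0391
```

```bash
python3 -c "
from h import *
go([.5485,.2001,.18],189.75)
im=vision.get_image('wrist'); cv2.imwrite('pics/w6.png',im[:,:,::-1])
s=telemetry.get_state(); print(s['wrist_force'],s['wrist_torque'])"
```

```text
t 10.10 pos [ 0.5444 -0.2677  0.179 ] dp [-3.010e+00  4.668e+01 -4.000e-02] ang [ 0.0017 -0.0028 -0.1144] F [-0.47 -0.34 -5.52] open 0.0391
[-0.42075672 -0.12580355 -4.42859002] [0.04749753 0.03795729 0.0005925 ]
```

View pics/w6.png

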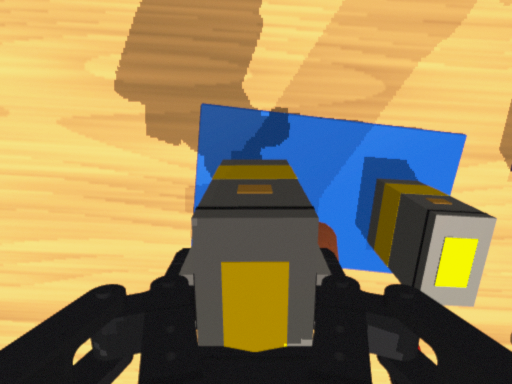

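The farther cartridge weighs about 5.3 N, so it is the heavy one. I'll raise it and carry it over to the dock.

>>> move_arm(motion=[{"dp": [0,0,-3],"angular": [0,0,0],"fingers": 1},{"dp": [0,0,-7],"angular": [0,0,0],"fingers": 1},{"dp": [-1,4,-7.5],"angular": [0,0,-0.05],"fingers": 1},{"dp": [-2,8,-7.5],"angular": [0,0,-0.114],"fingers": 1},{"dp": [-3,13,-7.5],"angular": [0.001,-0.003,-0.114],"fingers": 1}])

```text
time_s: 10.65
tool_pos: [0.5668, -0.1375, 0.2531]
tool_rot: [[-0.986, -0.168, -0.001], [-0.168, 0.986, -0.0], [0.001, 0.0, -1.0]]
wrist_force: [0.0, 1.2, -4.8]
opening: 0.0395
```

```bash
python3 -c "
from h import *
go([.5485,.2001,.25],189.75)"
```

```text
t 10.65 pos [ 0.5668 -0.1375  0.2531] dp [-3.86 33.58  0.31] ang [ 0.0001 -0.001  -0.0015] F [ 0.03  1.23 -4.85] open 0.0395
```

>>> move_arm(motion=[{"dp": [-0.5,4,0],"angular": [0,0,0],"fingers": 1},{"dp": [-1,9,0],"angular": [0,0,0],"fingers": 1},{"dp": [-1.6,14,0],"angular": [0,0,0],"fingers": 1},{"dp": [-2.2,19,0],"angular": [0,0,0],"fingers": 1},{"dp": [-2.7,23,0],"angular": [0,0,0],"fingers": 1}])

```text
time_s: 11.15
tool_pos: [0.5534, 0.0971, 0.2516]
tool_rot: [[-0.985, -0.17, -0.003], [-0.17, 0.985, 0.0], [0.003, 0.001, -1.0]]
wrist_force: [1.0, -0.6, -4.3]
opening: 0.0393
```

```bash
python3 -c "
from h import *
go([.5485,.2001,.25],189.75)"
```

```text
t 11.15 pos [0.5534 0.0971 0.2516] dp [-1.27 10.24  0.17] ang [ 0.001  -0.0034  0.0005] F [ 0.98 -0.61 -4.34] open 0.0393
```

>>> move_arm(motion=[{"dp": [-0.6,4,0.2],"angular": [0.001,-0.003,0],"fingers": 1},{"dp": [-1,7,0.2],"angular": [0.001,-0.003,0],"fingers": 1},{"dp": [-1.3,9.2,0.2],"angular": [0.001,-0.003,0],"fingers": 1},{"dp": [-1.3,10.2,0.2],"angular": [0.001,-0.003,0],"fingers": 1},{"dp": [-1.3,10.2,0.2],"angular": [0.001,-0.003,0],"fingers": 1}])

```text
time_s: 11.65
tool_pos: [0.5478, 0.2009, 0.2485]
tool_rot: [[-0.985, -0.172, -0.003], [-0.172, 0.985, -0.0], [0.003, 0.0, -1.0]]
wrist_force: [-0.2, -0.3, -5.2]
opening: 0.0394
```

```bash
python3 -c "
from h import *
go([.5485,.2001,.15],189.75)
T,s=wristT(); im=vision.get_image('wrist'); cv2.imwrite('pics/w7.png',im[:,:,::-1]); np.save('w7.npy',T)"
```

```text
t 11.65 pos [0.5478 0.2009 0.2485] dp [-0.08 -0.09  9.85] ang [ 0.0001 -0.0026  0.003 ] F [-0.16 -0.27 -5.18] open 0.0394
```

View pics/w7.png

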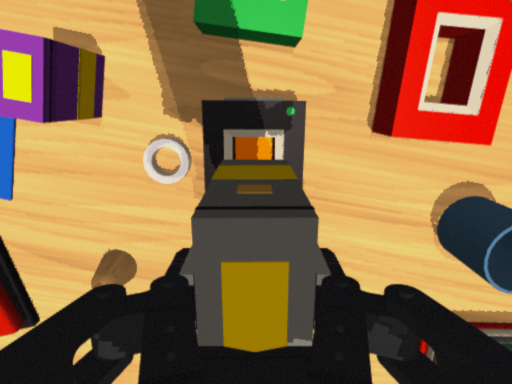

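The cartridge lines up with the dock in the wrist view, with the mouth's near edge centred at about (254,135). I'll descend to just above the mouth.

>>> move_arm(motion=[{"dp": [-0.08,-0.09,3],"angular": [0,-0.003,0.003],"fingers": 1},{"dp": [-0.08,-0.09,6.5],"angular": [0,-0.003,0.003],"fingers": 1},{"dp": [-0.08,-0.09,9.5],"angular": [0,-0.003,0.003],"fingers": 1},{"dp": [-0.08,-0.09,11.3],"angular": [0,-0.003,0.003],"fingers": 1},{"dp": [-0.08,-0.09,11.3],"angular": [0,-0.003,0.003],"fingers": 1}])

```text
time_s: 12.2
tool_pos: [0.5474, 0.1946, 0.1329]
tool_rot: [[-0.986, -0.164, -0.004], [-0.164, 0.986, -0.005], [0.005, -0.004, -1.0]]
wrist_force: [1.1, 0.4, -4.7]
opening: 0.0392
```

>>> move_arm(motion=[{"dp": [0,0,0],"angular": [0,0,0],"fingers": 1}])

```text
time_s: 12.3
tool_pos: [0.5483, 0.1934, 0.1336]
tool_rot: [[-0.987, -0.163, -0.003], [-0.163, 0.987, -0.005], [0.004, -0.004, -1.0]]
wrist_force: [-0.4, 0.4, -3.9]
opening: 0.0394
```

```bash
python3 -c "
from h import *
go([.5485,.2001,.129],189.75)"
```

```text
t 12.30 pos [0.5483 0.1934 0.1336] dp [-0.13  0.66  0.46] ang [-0.0043 -0.004  -0.0068] F [-0.43  0.45 -3.95] open 0.0394
```

>>> move_arm(motion=[{"dp": [-0.13,0.66,0],"angular": [-0.004,-0.004,-0.007],"fingers": 1},{"dp": [-0.13,0.66,0],"angular": [-0.004,-0.004,-0.007],"fingers": 1},{"dp": [-0.13,0.66,0],"angular": [-0.004,-0.004,-0.007],"fingers": 1}])

```text
time_s: 12.6
tool_pos: [0.5492, 0.2006, 0.1346]
tool_rot: [[-0.985, -0.17, 0.002], [-0.17, 0.985, 0.001], [-0.002, 0.0, -1.0]]
wrist_force: [-0.7, -0.6, -4.4]
opening: 0.0392
```

```bash
python3 -c "
from h import *
go([.5485,.2001,.129],189.75)"
```

```text
t 12.60 pos [0.5492 0.2006 0.1346] dp [ 0.07 -0.04  0.56] ang [0.0003 0.0018 0.0006] F [-0.74 -0.61 -4.43] open 0.0392
```

Underside is at about 0.068, against a mouth at 0.058. I'll descend in small steps and watch the force.

>>> move_arm(motion=[{"dp": [0.07,-0.05,0.3],"angular": [0,0.002,0.001],"fingers": 1},{"dp": [0.07,-0.05,0.7],"angular": [0,0.002,0.001],"fingers": 1},{"dp": [0.07,-0.05,1.1],"angular": [0,0.002,0.001],"fingers": 1},{"dp": [0.07,-0.05,1.1],"angular": [0,0.002,0.001],"fingers": 1}])

```text
time_s: 13.0
tool_pos: [0.548, 0.1998, 0.1228]
tool_rot: [[-0.986, -0.169, -0.002], [-0.169, 0.986, -0.0], [0.002, -0.0, -1.0]]
wrist_force: [0.5, 0.3, -5.1]
opening: 0.0392
```

```bash
python3 -c "
from h import *
go([.5485,.2001,.115],189.75)"
```

```text
t 13.00 pos [0.548  0.1998 0.1228] dp [-0.06  0.02  0.78] ang [-0.0001 -0.0017 -0.0003] F [ 0.48  0.35 -5.11] open 0.0392
```

>>> move_arm(motion=[{"dp": [-0.05,0.03,0.3],"angular": [0,-0.002,0],"fingers": 1},{"dp": [-0.05,0.03,0.6],"angular": [0,-0.002,0],"fingers": 1},{"dp": [-0.05,0.03,0.9],"angular": [0,-0.002,0],"fingers": 1},{"dp": [-0.05,0.03,0.9],"angular": [0,-0.002,0],"fingers": 1}])

```text
time_s: 13.4
tool_pos: [0.548, 0.2, 0.1132]
tool_rot: [[-0.986, -0.169, -0.001], [-0.169, 0.986, -0.0], [0.001, -0.0, -1.0]]
wrist_force: [0.3, 0.2, -5.1]
opening: 0.0392
```

```bash
python3 -c "
from h import *
go([.5485,.2001,.115],189.75)"
```

```text
t 13.40 pos [0.548  0.2    0.1132] dp [-0.05  0.   -0.18] ang [-0.0003 -0.0006 -0.0004] F [ 0.27  0.25 -5.12] open 0.0392
```

>>> move_arm(motion=[{"dp": [-0.03,0,0.2],"angular": [0,0,0],"fingers": 1},{"dp": [-0.03,0,0.4],"angular": [0,0,0],"fingers": 1},{"dp": [-0.03,0,0.6],"angular": [0,0,0],"fingers": 1},{"dp": [-0.03,0,0.8],"angular": [0,0,0],"fingers": 1},{"dp": [-0.03,0,0.9],"angular": [0,0,0],"fingers": 1}])

```text
time_s: 13.9
tool_pos: [0.5482, 0.2, 0.104]
tool_rot: [[-0.986, -0.169, -0.001], [-0.169, 0.986, -0.001], [0.001, -0.0, -1.0]]
wrist_force: [0.2, -0.4, -5.0]
opening: 0.0394
```

```bash
python3 -c "
from h import *
go([.5485,.2001,.115],189.75)"
```

```text
t 13.90 pos [0.5482 0.2    0.104 ] dp [-0.03  0.   -1.11] ang [-0.0004 -0.0009 -0.0003] F [ 0.21 -0.41 -5.02] open 0.0394
```

>>> move_arm(motion=[{"dp": [-0.02,0,0.1],"angular": [0,0,0],"fingers": 1},{"dp": [-0.02,0,0.2],"angular": [0,0,0],"fingers": 1},{"dp": [-0.02,0,0.3],"angular": [0,0,0],"fingers": 1}])

```text
time_s: 14.2
tool_pos: [0.5484, 0.2001, 0.1009]
tool_rot: [[-0.986, -0.169, -0.001], [-0.169, 0.986, -0.0], [0.001, -0.0, -1.0]]
wrist_force: [-0.4, 0.2, -5.2]
opening: 0.0389
```

>>> move_arm(motion=[{"dp": [0,0,0.1],"angular": [0,0,0],"fingers": 1},{"dp": [0,0,0.2],"angular": [0,0,0],"fingers": 1},{"dp": [0,0,0.3],"angular": [0,0,0],"fingers": 1}])

```text
time_s: 14.5
tool_pos: [0.5484, 0.2001, 0.0979]
tool_rot: [[-0.986, -0.169, -0.001], [-0.169, 0.986, -0.0], [0.001, -0.0, -1.0]]
wrist_force: [0.4, 0.3, -4.7]
opening: 0.0391
```

>>> move_arm(motion=[{"dp": [0,0,0.1],"angular": [0,0,0],"fingers": 1},{"dp": [0,0,0.2],"angular": [0,0,0],"fingers": 1},{"dp": [0,0,0.2],"angular": [0,0,0],"fingers": 1}])

```text
time_s: 14.8
tool_pos: [0.5483, 0.2, 0.0956]
tool_rot: [[-0.986, -0.169, -0.001], [-0.169, 0.986, -0.001], [0.001, -0.0, -1.0]]
wrist_force: [-0.3, -0.6, -4.6]
opening: 0.0392
```

>>> move_arm(motion=[{"dp": [0,0,0.1],"angular": [0,0,0],"fingers": 1},{"dp": [0,0,0.2],"angular": [0,0,0],"fingers": 1},{"dp": [0,0,0.2],"angular": [0,0,0],"fingers": 1}])

```text
time_s: 15.1
tool_pos: [0.5482, 0.2, 0.0935]
tool_rot: [[-0.986, -0.169, -0.001], [-0.169, 0.986, -0.001], [0.001, -0.0, -1.0]]
wrist_force: [0.5, 0.1, -5.2]
opening: 0.0392
```

>>> move_arm(motion=[{"dp": [0,0,0.1],"angular": [0,0,0],"fingers": 1},{"dp": [0,0,0.2],"angular": [0,0,0],"fingers": 1},{"dp": [0,0,0.2],"angular": [0,0,0],"fingers": 1}])

```text
time_s: 15.4
tool_pos: [0.5484, 0.2, 0.0921]
tool_rot: [[-0.986, -0.169, -0.001], [-0.169, 0.986, -0.0], [0.001, -0.0, -1.0]]
wrist_force: [-2.3, -1.0, 4.3]
opening: 0.0391
```

>>> move_arm(motion=[{"dp": [0,0,0.1],"angular": [0,0,0],"fingers": 1},{"dp": [0,0,0.2],"angular": [0,0,0],"fingers": 1},{"dp": [0,0,0.2],"angular": [0,0,0],"fingers": 1}])

```text
time_s: 15.7
tool_pos: [0.5485, 0.2001, 0.0902]
tool_rot: [[-0.986, -0.169, -0.001], [-0.169, 0.986, -0.0], [0.001, -0.0, -1.0]]
wrist_force: [-1.8, -1.9, 4.8]
opening: 0.0394
```

Contact with the seat came at about z=0.0925, and it is sliding under a press of about 5 N plus the weight. Continuing slowly.

>>> move_arm(motion=[{"dp": [0,0,0.1],"angular": [0,0,0],"fingers": 1},{"dp": [0,0,0.2],"angular": [0,0,0],"fingers": 1},{"dp": [0,0,0.2],"angular": [0,0,0],"fingers": 1}])

```text
time_s: 16.0
tool_pos: [0.5484, 0.2, 0.088]
tool_rot: [[-0.986, -0.169, -0.001], [-0.169, 0.986, -0.0], [0.001, -0.0, -1.0]]
wrist_force: [-2.2, -1.6, 3.6]
opening: 0.0391
```

>>> move_arm(motion=[{"dp": [0,0,0.1],"angular": [0,0,0],"fingers": 1},{"dp": [0,0,0.2],"angular": [0,0,0],"fingers": 1},{"dp": [0,0,0.2],"angular": [0,0,0],"fingers": 1}])

```text
time_s: 16.3
tool_pos: [0.5484, 0.2, 0.0858]
tool_rot: [[-0.986, -0.169, -0.001], [-0.169, 0.986, -0.0], [0.001, -0.0, -1.0]]
wrist_force: [-1.8, -1.4, 2.7]
opening: 0.0394
```

>>> move_arm(motion=[{"dp": [0,0,0.1],"angular": [0,0,0],"fingers": 1},{"dp": [0,0,0.2],"angular": [0,0,0],"fingers": 1},{"dp": [0,0,0.2],"angular": [0,0,0],"fingers": 1}])

```text
time_s: 16.6
tool_pos: [0.5484, 0.2, 0.0836]
tool_rot: [[-0.986, -0.169, -0.001], [-0.169, 0.986, -0.0], [0.001, -0.0, -1.0]]
wrist_force: [-2.8, -0.2, 2.0]
opening: 0.0394
```

>>> move_arm(motion=[{"dp": [0,0,0.1],"angular": [0,0,0],"fingers": 1},{"dp": [0,0,0.2],"angular": [0,0,0],"fingers": 1},{"dp": [0,0,0.2],"angular": [0,0,0],"fingers": 1}])

```text
time_s: 16.9
tool_pos: [0.5484, 0.2, 0.0815]
tool_rot: [[-0.986, -0.169, -0.001], [-0.169, 0.986, -0.001], [0.001, -0.0, -1.0]]
wrist_force: [-1.2, -0.4, 1.8]
opening: 0.0391
```

>>> move_arm(motion=[{"dp": [0,0,0.05],"angular": [0,0,0],"fingers": 1},{"dp": [0,0,0.1],"angular": [0,0,0],"fingers": 1}])

```text
time_s: 17.1
tool_pos: [0.5484, 0.2, 0.0804]
tool_rot: [[-0.986, -0.169, -0.001], [-0.169, 0.986, -0.0], [0.001, -0.0, -1.0]]
wrist_force: [-3.7, -0.9, 5.1]
opening: 0.0393
```

>>> move_arm(motion=[{"dp": [0,0,0.05],"angular": [0,0,0],"fingers": 1},{"dp": [0,0,0.1],"angular": [0,0,0],"fingers": 1}])

```text
time_s: 17.3
tool_pos: [0.5485, 0.2, 0.0798]
tool_rot: [[-0.986, -0.169, -0.001], [-0.169, 0.986, -0.0], [0.001, -0.0, -1.0]]
wrist_force: [-4.4, -2.2, 12.6]
opening: 0.039
```

>>> move_arm(motion=[{"dp": [0,0,0.05],"angular": [0,0,0],"fingers": 1},{"dp": [0,0,0.1],"angular": [0,0,0],"fingers": 1}])

```text
time_s: 17.5
tool_pos: [0.5486, 0.2001, 0.0798]
tool_rot: [[-0.986, -0.169, -0.001], [-0.169, 0.986, -0.0], [0.001, -0.0, -1.0]]
wrist_force: [-6.4, -2.2, 18.5]
opening: 0.0391
```

>>> move_arm(motion=[{"dp": [0,0,0.05],"angular": [0,0,0],"fingers": 1},{"dp": [0,0,0.1],"angular": [0,0,0],"fingers": 1}])

```text
time_s: 17.7
tool_pos: [0.5486, 0.2001, 0.0797]
tool_rot: [[-0.986, -0.169, -0.001], [-0.169, 0.986, -0.0], [0.001, -0.0, -1.0]]
wrist_force: [-8.4, -3.5, 18.5]
opening: 0.0392
```

The force rose sharply to about 18 N while z held at 0.0797. That is about 12.8 mm below first contact, which fits the stop. I'll release, then press on top with shut fingers to confirm it isn't a jam.

>>> move_arm(motion=[{"dp": [0,0,0],"angular": [0,0,0],"fingers": 1},{"dp": [0,0,0],"angular": [0,0,0],"fingers": 0.2},{"dp": [0,0,0],"angular": [0,0,0],"fingers": 0.2},{"dp": [0,0,0],"angular": [0,0,0],"fingers": 0.2},{"dp": [0,0,-1],"angular": [0,0,0],"fingers": 0.2}])

```text
time_s: 18.2
tool_pos: [0.5478, 0.1997, 0.0889]
tool_rot: [[-0.986, -0.169, -0.003], [-0.169, 0.986, -0.001], [0.003, -0.001, -1.0]]
wrist_force: [-0.1, -0.2, -0.2]
opening: 0.0681
```

>>> move_arm(motion=[{"dp": [0,0,-2],"angular": [0,0,0],"fingers": 0.2},{"dp": [0,0,-5],"angular": [0,0,0],"fingers": 0.2},{"dp": [0,0,-7],"angular": [0,0,0],"fingers": 0.2},{"dp": [0,0,-7],"angular": [0,0,0],"fingers": 1},{"dp": [0,0,-7],"angular": [0,0,0],"fingers": 1}])

```text
time_s: 18.7
tool_pos: [0.5482, 0.2, 0.1593]
tool_rot: [[-0.986, -0.169, -0.002], [-0.169, 0.986, -0.001], [0.002, -0.0, -1.0]]
wrist_force: [-0.5, 0.3, -1.3]
opening: 0.0405
```

```bash
python3 -c "
from h import *
go([.5485,.2001,.14],189.75)
T,s=wristT(); im=vision.get_image('wrist'); cv2.imwrite('pics/w8.png',im[:,:,::-1]); np.save('w8.npy',T)"
```

```text
t 18.70 pos [0.5482 0.2    0.1593] dp [-0.04  0.01  1.93] ang [-0.0004 -0.0022 -0.0005] F [-0.48  0.29 -1.27] open 0.0405
```

View pics/w8.png

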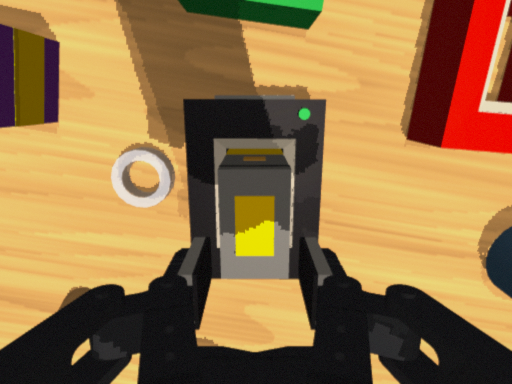

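The cartridge sits upright and centred in the well, its top at about (254,220). Pressing on top to confirm.

>>> move_arm(motion=[{"dp": [0,0,0],"angular": [0,0,0],"fingers": 1},{"dp": [0,0,1],"angular": [0,-0.002,0],"fingers": 1},{"dp": [0,0,2],"angular": [0,-0.002,0],"fingers": 1},{"dp": [0,0,3],"angular": [0,-0.002,0],"fingers": 1},{"dp": [0,0,3],"angular": [0,-0.002,0],"fingers": 1}])

```text
time_s: 19.25
tool_pos: [0.546, 0.1991, 0.1261]
tool_rot: [[-0.986, -0.169, -0.005], [-0.169, 0.986, -0.003], [0.006, -0.002, -1.0]]
wrist_force: [0.0, -0.5, 0.2]
opening: 0.0002
```

>>> move_arm(motion=[{"dp": [0,0,0.1],"angular": [0,0,0],"fingers": 1},{"dp": [0,0,0.2],"angular": [0,0,0],"fingers": 1},{"dp": [0,0,0.2],"angular": [0,0,0],"fingers": 1}])

```text
time_s: 19.55
tool_pos: [0.5461, 0.1991, 0.1242]
tool_rot: [[-0.986, -0.169, -0.005], [-0.169, 0.986, -0.003], [0.005, -0.002, -1.0]]
wrist_force: [0.2, 0.4, -0.2]
opening: -0.0003
```

>>> move_arm(motion=[{"dp": [0,0,0.1],"angular": [0,0,0],"fingers": 1},{"dp": [0,0,0.2],"angular": [0,0,0],"fingers": 1},{"dp": [0,0,0.2],"angular": [0,0,0],"fingers": 1}])

```text
time_s: 19.85
tool_pos: [0.5466, 0.1993, 0.1232]
tool_rot: [[-0.986, -0.169, -0.004], [-0.169, 0.986, -0.002], [0.004, -0.001, -1.0]]
wrist_force: [-1.9, -0.1, 5.4]
opening: -0.0001
```

Contact at 0.1232, as predicted. Now I'll press gently up to about 20–25 N.

>>> move_arm(motion=[{"dp": [0,0,0.1],"angular": [0,0,0],"fingers": 1},{"dp": [0,0,0.1],"angular": [0,0,0],"fingers": 1},{"dp": [0,0,0.1],"angular": [0,0,0],"fingers": 1}])

```text
time_s: 20.15
tool_pos: [0.5467, 0.1994, 0.1232]
tool_rot: [[-0.986, -0.169, -0.004], [-0.169, 0.986, -0.002], [0.004, -0.001, -1.0]]
wrist_force: [-2.6, -1.5, 6.9]
opening: -0.0002
```

>>> move_arm(motion=[{"dp": [0,0,0.1],"angular": [0,0,0],"fingers": 1},{"dp": [0,0,0.15],"angular": [0,0,0],"fingers": 1},{"dp": [0,0,0.15],"angular": [0,0,0],"fingers": 1}])

```text
time_s: 20.45
tool_pos: [0.5469, 0.1995, 0.1232]
tool_rot: [[-0.986, -0.169, -0.003], [-0.169, 0.986, -0.001], [0.003, -0.001, -1.0]]
wrist_force: [-5.0, -0.7, 12.0]
opening: -0.0001
```

>>> move_arm(motion=[{"dp": [0,0,0.15],"angular": [0,0,0],"fingers": 1},{"dp": [0,0,0.25],"angular": [0,0,0],"fingers": 1},{"dp": [0,0,0.25],"angular": [0,0,0],"fingers": 1}])

```text
time_s: 20.75
tool_pos: [0.5474, 0.1997, 0.1232]
tool_rot: [[-0.986, -0.169, -0.002], [-0.169, 0.986, -0.001], [0.002, -0.0, -1.0]]
wrist_force: [-6.7, -2.5, 20.4]
opening: 0.0002
```

```bash
python3 -c "
from h import *
go([.5485,.2001,.1232],189.75)"
```

```text
t 20.75 pos [0.5474 0.1997 0.1232] dp [-0.11  0.02 -0.  ] ang [-0.0003 -0.0021 -0.0008] F [-6.69 -2.47 20.42] open 0.0002
```

z did not change with 20 N plus the weight, so the seat is at its stop. Retreating.

>>> move_arm(motion=[{"dp": [0,0,-1],"angular": [0,0,0],"fingers": 1},{"dp": [0,0,-4],"angular": [0,0,0],"fingers": 1},{"dp": [0,0,-8],"angular": [0,0,0],"fingers": 1},{"dp": [0,0,-12],"angular": [0,0,0],"fingers": 1},{"dp": [0,0,-12],"angular": [0,0,0],"fingers": 1}])

```text
time_s: 21.25
tool_pos: [0.5512, 0.2011, 0.2495]
tool_rot: [[-0.986, -0.168, 0.008], [-0.168, 0.986, 0.004], [-0.009, 0.002, -1.0]]
wrist_force: [0.5, 0.0, -0.2]
opening: -0.0001
```

>>> move_arm(motion=[{"dp": [14,0,0],"angular": [0,0,0],"fingers": 1},{"dp": [14,0,0],"angular": [0,0,0],"fingers": 1},{"dp": [14,0,0],"angular": [0,0,0],"fingers": 1},{"dp": [14,0,0],"angular": [0,0,0],"fingers": 1},{"dp": [14,0,0],"angular": [0,0,0],"fingers": 1}])

```text
time_s: 21.75
tool_pos: [0.4133, 0.1777, 0.2486]
tool_rot: [[-0.986, -0.169, 0.009], [-0.169, 0.986, 0.005], [-0.01, 0.003, -1.0]]
wrist_force: [0.6, -0.3, 0.1]
opening: -0.0001
```

```bash
python3 -c "
from h import *
for n in ('top','side'): cv2.imwrite('pics/%s1.png'%n,vision.get_image(n)[:,:,::-1])
s=telemetry.get_state();print(s['time_s'],s['tool_pos'],abs(s['qd']).max())"
```

```text
21.85 [0.41443722 0.1778215  0.24854272] 0.012584747816348833
```

View pics/top1.png

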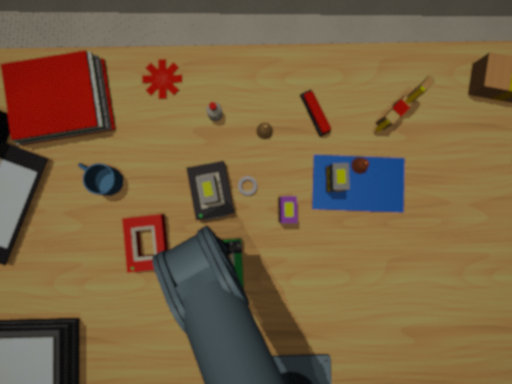

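View pics/side1.png

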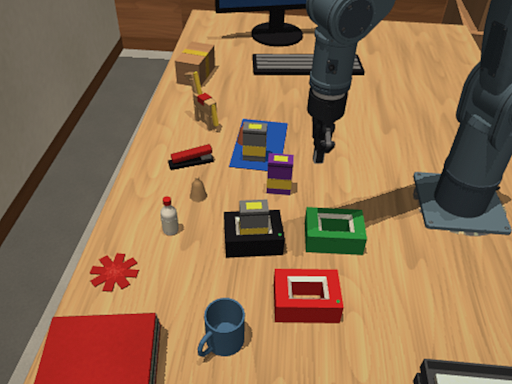

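The heavy cartridge is upright in the black dock at about (208,188) in the top view. The light one stands on the tray at about (339,178), and everything else is where it was. The arm is clear and still.

```bash
python3 -c "
from h import *
print(job.finish_job())"
```

```text
the job is handed in; nothing more can be done
None
```

The heavier cartridge is upright in the black dock with its seat pushed down to the stop, and the job is handed in. It took about 22 s of the 72 s allowed.

- **Weighing:** I lifted the cartridge nearer the dock first and read about 1.5–2.2 N, so it is the nearly empty one. I set it back where it stood. The farther one read about 5 N (4.4–5.6 N), so it is the full one.
- **Docking:** The full cartridge touched the seat about 30 mm below the mouth and pushed it down about 12.8 mm. The wrist force then rose to about 18.5 N with no further movement.
- **Stop check:** After letting go, I pressed on its top with shut fingers up to about 20 N and it did not move. I felt for the stop but could not measure the seat itself. The 12.8 mm of travel fits a seat that started about 2 mm down.
- **Force:** The highest reading I saw was about 20 N vertical, with a sideways part up to about 9 N while the cartridge was against the stop. Both are well under the 40 N limit. Forces were only read at the end of each move.
- **Final pictures:** The light cartridge stands upright on the tray, and the bells, tape, glue, horse, stapler and mug look unmoved. The arm is clear of everything. No check failed or disagreed.

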